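# Thread the return spring onto the cork puller's spindle

## Task

In the drawer, pick up the wide bright-steel coil spring, thread it over the end of the cork puller's upright rod and keep hold of it while you lower it right down onto the brass seat, with a slight twist if the coils snag; then let go, leaving it standing round the rod. Leave the slim copper spring standing where it is.

Things in the scene. Friction and masses are not known exactly. Their poses are not given: they have to be found in the camera images.
- wide_spring: The wide bright-steel compression spring, standing upright: outside diameter 42 mm, clear inside diameter 32 mm, wire 5 mm, length 75 mm, about 120 g, stiff enough to be handled as a rigid part. Origin: centre of its lower end; z up its axis; either end is alike and its yaw does not matter. Grip it across its outside near the upper end.
- spindle: The fixed foot of a cork puller: a patinated bronze square flange 84 x 84 x 18 mm, a flat brass seat disc of 68 mm diameter on it (its top, the seat, is 24 mm above the origin), and a dark steel rod of 14 mm diameter upright on its centre, rising 85 mm above the seat with a nose that tapers to 6 mm across over the last 12 mm. Origin: centre of the underside; z up the rod. Does not move.
- spindle_tip (a point): The top end of the upright rod, on its axis, 109 mm above the underside of the spindle's foot. Once the wide spring is seated the rod stands 10 mm out of the top of the spring.
- slim_spring: The slim copper-coloured spring, not wanted and too narrow for the rod: outside diameter 22 mm, inside 12 mm, length 75 mm, standing loose and upright. Both springs and the spindle's foot stand on the drawer floor, 6 mm above the work surface (z = 6 mm). Origin: centre of its lower end; z up its axis.

How it is judged (in metres and radians):
On the way, in this order (a step that is already met when the one before it is completed fails the run):
1. the wide spring is held over the rod end (horizontal distance between wide_spring and spindle_tip below 0.014 m and z of wide_spring in the frame of spindle above 0.099 m and contact force between the fingers and wide_spring above 0.3 N), for 0.04 s.
2. the wide spring, still in the fingers, is threaded down to within 12 mm of the seat (horizontal distance between wide_spring and spindle_tip below 0.014 m and z of wide_spring in the frame of spindle below 0.036 m and contact force between the fingers and wide_spring above 0.3 N), for 0.04 s.
At the end, for the whole second after the job is handed in: The wide spring stands at rest round the rod, its lower end within 5 mm of the seat's height and its axis within 14 mm of the rod's and 10 degrees of upright; the slim spring still stands, within 30 mm of where it was (horizontal distance between wide_spring and spindle_tip below 0.014 m and z of wide_spring in the frame of spindle between 0.019 and 0.029 m and angle between wide_spring's own z axis and vertical below 0.17 rad and linear speed of wide_spring below 0.02 m/s and not (distance of slim_spring from where it was at the start of the episode above 0.03 m or angle between slim_spring's own z axis and vertical above 0.4 rad)); the robot touches nothing.
It fails at once if the slim copper spring is pushed more than 30 mm away or tipped over (distance of slim_spring from where it was at the start of the episode above 0.03 m or angle between slim_spring's own z axis and vertical above 0.4 rad).
It also fails if it takes over 38 s, if anything falls off the work surface, if the arm or the gripper's body presses on something with over 40 N, if the wrist force passes 120 N, or if a joint passes its speed limit or range.

## Robot

A 6-joint arm with a two-finger parallel gripper is mounted at the origin on the work surface. World frame = base frame: x ahead of the robot, y to its left, z up, the work surface at z = 0. Lengths are in mm, angles in rad, forces in N, time in s.
With the tool pointing down it reaches from about 350 to 975 mm from the base axis. Payload 17.4 kg.
Tool frame: the origin (TCP) lies at the very end of the fingers, on their centre line; the grasp point (between the pads) lies 19 mm behind it; z points along the fingers, y is the line along which they close (so a half turn about z gives the same grasp; the last joint's range is limited). The gripper opens to 85 mm and grips with 20 to 120 N. Pads are 22 mm wide; open, the fingers measure 114 mm over their backs; the gripper's body (76 mm by 85 mm) begins 54 mm behind the grasp point. The pads swing forward as they close: fully open they stand 13 mm farther back than shut.
Start: joints at [1.295, 0.116, 1.442, -0, 1.584, -0.038], TCP at [159.014, 656.008, 231.303] pointing down, gripper open.
Joint ranges: [-2.83, 2.83], [-0.83, 2.19], [0.07, 2.5], [-1.14, 4.28], [0.01, 3], [-2.97, 2.97]. Speed limits (rad/s): [1.89, 1.89, 2.22, 3.14, 3.14, 3.14].

## Interface

Orientations are given as a unit quaternion [x, y, z, w].
In Python, from workcell import manip, imaging gives the robot as it stands.
- The arm moves only by the tool drive_tool, never from a script. Its argument "targets" is a list of rows, each a list of 3 entries, a list of its own where there are three numbers: the shift along the tool's x, y, z in mm, then the turn, a rotation vector about the tool's x, y, z in degrees, then the opening, from -1 (shut) to 1 (fully open), so that 0 is half open. In form: [[[dx, dy, dz], [ax, ay, az], jaw], ...]. A call has 1 to 5 rows; each row is the pose to reach, as a shift and turn from the pose commanded when the call began, along the tool's axes at that moment; what a row does not reach only later rows make up. A row lasts 1/8 s, in which the tool goes at most 62.5 mm and 10.7 degrees, less where a joint would pass 70% of its speed; a pose out of reach is approached as far as the arm can. A call with a gripper value outside its range is refused whole. The fingers move at their own pace and stop on an object; "force" is the grip in N (left out, the last holds). Time passes only in rows, so rows that repeat a pose let the fingers close. It gives the time, the measured TCP pose, the force, the opening and the grip force at its end, in the units of the state.
- manip.get_state(): the state, without advancing time (a new reading comes with each control period).
- imaging.read_camera(name): name is "scene" or "top"; returns (picture, depth): 400x640x3 uint8, red, green, blue; 400x640 float32, mm along the optical axis (not along the pixel's ray), 0 where there is no reading.
- imaging.camera_params(name): a dict with "fov_y" (degrees; the focal length in pixels is half the picture's height over the tangent of half this angle, whatever the lens; pixels are square), "cx", "cy" (the principal point, pixels), "R" (3x3) and "t" (3): a world point X has camera coordinates R X + t. Camera axes: x right, y down, z forward; pixel columns grow to the right and rows downward; lengths in mm; the calibration is good to about 2 mm. A picture is of the moment at which its call begins. camera_params takes no time and is no camera call.
- manip.job_done(): hands the job in; it is judged then, once.
Trained networks look in the newest picture that a camera, given by its name, has taken for a name from the list of things; names that differ only in an ending like _2 or _b are one class to them, and where a whole thing is asked for, a point or a joint stands for the part that bears it (a point fixed in the world has none). Each returns a list of dicts, best first, with "p" (0 to 1); they miss things now and then, are a little off and sometimes report something else, mostly with a low value. They report only what shows in the picture. A call takes as long as a camera call.
- imaging.spot_in(thing, camera): "centre" ([column, row] in pixels, amid what is visible of it).
- imaging.silhouettes(thing, camera): "region" (400x640 bool, what is visible of it) and "centre" ([column, row] in pixels, amid what is visible of it).
The state is a dict: "time_s": time; "joint_pos": joint angles; "joint_velocities": joint speeds; "joint_torque": joint torques, N m; "position": TCP position; "tool_rot": TCP orientation; "force": force on the tool from outside, world axes, zero at the start; "wrist_torque": the same for the moment, N m; "opening": finger opening in mm; "gripper_force": force on a finger pad.
Only numpy, scipy, OpenCV 4.12 (cv2) and the standard library are available. Lean on these libraries where they do the work, as an engineer would, in place of code of your own. Each camera call takes 0.05 s, during which the arm holds its last target. There are 200 camera calls.

## Working session

There is one attempt and no reset: what is moved stays moved. The work goes in short steps, Python scripts to look and compute and a tool call to move; the robot and the scene stay as the last step left them, time stands still between calls to the robot, and variables do not carry over. Pictures are saved under pics/ and viewed, at most 10 in all, crops included, and the job is handed in when it is done.

Besides the shell and the picture viewer there is one more tool, called after "Emit:" in YAML: its name, and indented under it one key for each argument. drive_tool: Moves the arm, as the interface text tells. Its arguments: {"type":"object","properties":{"targets":{"type":"array"},"force":{"type":"number"}},"required":["targets"]}

```bash
mkdir -p pics; cat > h.py <<'E'
import numpy as np, cv2
from workcell import manip, imaging
def cloud(cam, depth):
    p=imaging.camera_params(cam); f=200/np.tan(np.radians(p["fov_y"])/2)
    v,u=np.mgrid[0:400,0:640]
    c=np.stack([(u-p["cx"])/f*depth,(v-p["cy"])/f*depth,depth],-1)
    return (c-np.array(p["t"]))@np.array(p["R"])
E
python3 - <<'E'
from h import *
s=manip.get_state(); print(s["time_s"],s["position"],s["tool_rot"],s["opening"])
ims=[]
for cam in("top","scene"):
    im,d=imaging.read_camera(cam); X=cloud(cam,d); ims.append(im)
    np.savez(cam+".npz",im=im,d=d,X=X)
    for n in("wide_spring","spindle","slim_spring","spindle_tip"):
        for r in imaging.silhouettes(n,cam)[:2]:
            m=r["region"]&(d>0); P=X[m]
            print(cam,n,round(r["p"],2),np.round(r["centre"]),m.sum(),np.round(np.percentile(P,[2,50,98],axis=0)).tolist() if len(P) else None)
    p=imaging.camera_params(cam); print(np.round(-np.array(p["R"]).T@np.array(p["t"])))
cv2.imwrite("pics/a.png",cv2.cvtColor(ims[0],cv2.COLOR_RGB2BGR));cv2.imwrite("pics/b.png",cv2.cvtColor(ims[1],cv2.COLOR_RGB2BGR))
E
```

```text
0.0 [158.95617826 655.81645956 230.56409503] [ 1.18630605e-01  9.92938282e-01 -5.80763341e-04 -1.03633632e-04] 85.00046189551001
top wide_spring 0.78 [425. 197.] 332 [[521.0, -231.0, 9.0], [540.0, -215.0, 57.0], [557.0, -192.0, 83.0]]
top spindle 0.59 [298. 175.] 1313 [[554.0, 11.0, 7.0], [599.0, 59.0, 28.0], [650.0, 106.0, 105.0]]
top slim_spring 0.67 [220. 232.] 115 [[460.0, 234.0, 22.0], [469.0, 238.0, 66.0], [479.0, 252.0, 83.0]]
top spindle_tip 0.86 [305. 174.] 1275 [[552.0, 12.0, 16.0], [598.0, 58.0, 28.0], [647.0, 105.0, 105.0]]
[ 446.   24. 1008.]
scene wide_spring 0.89 [229. 197.] 555 [[491.0, -243.0, 5.0], [546.0, -215.0, 43.0], [562.0, -195.0, 81.0]]
scene spindle 0.67 [347. 237.] 1456 [[568.0, 7.0, 7.0], [612.0, 58.0, 26.0], [656.0, 108.0, 105.0]]
scene slim_spring 0.63 [430. 204.] 284 [[398.0, 232.0, 6.0], [475.0, 242.0, 44.0], [482.0, 254.0, 80.0]]
scene spindle_tip 0.85 [343. 241.] 1519 [[555.0, 6.0, 6.0], [611.0, 58.0, 26.0], [657.0, 107.0, 105.0]]
[1307.  116.  590.]
```

View pics/a.png

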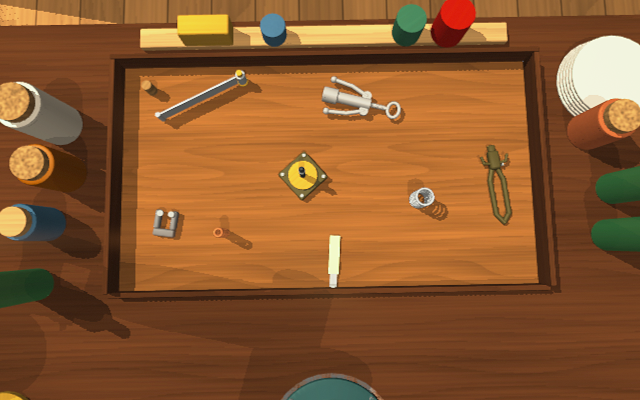

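View pics/b.png

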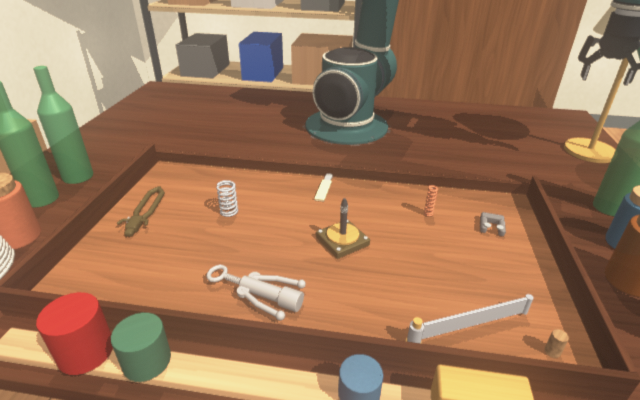

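The top view shows the wide spring at (422,198), the spindle at (302,175) and the slim spring at (217,232). The scene view shows the wide spring at (228,198) and the rod at (344,215). The networks agree with both. Next I'll refine the axes.

```bash
python3 - <<'E'
from h import *
for cam in("top","scene"):
    z=np.load(cam+".npz"); X=z["X"]; hsv=cv2.cvtColor(z["im"],cv2.COLOR_RGB2HSV)
    D=lambda c,r:np.hypot(X[...,0]-c[0],X[...,1]-c[1])<r
    ok=z["d"]>0
    # brass disc: by colour, pixel contour -> plane z=30
    m=(D((602,59),60)&ok&(hsv[...,0]>18)&(hsv[...,0]<32)&(hsv[...,1]>150)&(hsv[...,2]>120)&(abs(X[...,2]-29)<6))
    n,l,st,ce=cv2.connectedComponentsWithStats(m.astype(np.uint8)); k=1+np.argmax(st[1:,4]); m=l==k
    hull=cv2.convexHull(np.argwhere(m)[:,::-1].astype(np.int32))
    p=imaging.camera_params(cam); f=200/np.tan(np.radians(p["fov_y"])/2);R=np.array(p["R"]);t=np.array(p["t"]);C=-R.T@t
    def toplane(uv,h):
        uv=np.asarray(uv,float).reshape(-1,2); r=np.c_[(uv-[p["cx"],p["cy"]])/f,np.ones(len(uv))]@R
        return C+r*((h-C[2])/r[:,2])[:,None]
    W=toplane(hull,30); (c,rad)=cv2.minEnclosingCircle(W[:,:2].astype(np.float32)); print(cam,"disc",c,rad,np.median(X[m],axis=0))
    for name,c0,r0,zl in(("rod",(602,59),25,45),("rodtop",(602,59),25,95),("wide",(542,-215),40,14),("widetop",(542,-215),40,70),("slim",(470,242),30,20)):
        q=ok&D(c0,r0)&(X[...,2]>zl)&(X[...,2]<125); P=X[q]
        if len(P): print(cam,name,len(P),np.round(P.mean(0),1),np.round(P.min(0)),np.round(P.max(0)))
        if name=="widetop":
            h=cv2.convexHull(np.argwhere(q)[:,::-1].astype(np.int32)); print("  hull@81",cv2.minEnclosingCircle(toplane(h,81)[:,:2].astype(np.float32)), "fitE", toplane([cv2.fitEllipse(h)[0]],81))
        if name=="rodtop" and len(P): print("  tip@113", toplane([np.argwhere(q)[:,::-1].mean(0)],110))
i=cv2.cvtColor(np.load("top.npz")["im"],cv2.COLOR_RGB2BGR)
j=cv2.cvtColor(np.load("scene.npz")["im"],cv2.COLOR_RGB2BGR)
r=lambda a,u,v:cv2.resize(a[v-30:v+30,u-40:u+40],None,fx=5,fy=5,interpolation=0)
cv2.imwrite("pics/c.png",np.vstack([np.hstack([r(i,425,197),r(i,302,175)]),np.hstack([r(j,229,198),r(j,343,225)])]))
E
```

```text
top disc (602.2403564453125, 57.686527252197266) 34.9694938659668 [599.35616927  56.29613838  30.84202347]
top rod 60 [598.5  57.9  95.1] [593.  51.  50.] [606.  65. 117.]
top rodtop 39 [599.8  58.2 108.1] [594.  51.  96.] [606.  65. 117.]
  tip@113 [[599.49632179  58.09804434 110.        ]]
top wide 332 [ 540.  -211.9   57.1] [ 520. -234.   14.] [ 560. -192.   85.]
top widetop 133 [ 539.7 -211.5   79.1] [ 521. -234.   71.] [ 559. -192.   85.]
  hull@81 ((539.3839721679688, -211.21543884277344), 21.464284896850586) fitE [[ 539.81077217 -211.31335812   81.        ]]
top slim 128 [469.7 241.7  63.5] [459. 233.  21.] [480. 254.  86.]Traceback (most recent call last):
  File "<stdin>", line 8, in <module>
    return _wrapfunc(a, 'argmax', axis=axis, out=out, **kwds)
    return bound(*args, **kwds)
ValueError: attempt to get argmax of an empty sequence
```

```bash
python3 - <<'E'
from h import *
a=np.array([159,656.]);b=np.array([540,-212.])
for cam in("top","scene"):
    z=np.load(cam+".npz"); P=z["X"][z["d"]>0].reshape(-1,3)
    s=np.clip(((P[:,:2]-a)@(b-a))/((b-a)@(b-a)),0,1); d=np.hypot(*(P[:,:2]-a-s[:,None]*(b-a)).T)
    q=(d<130)&(P[:,2]>40); 
    for k in np.arange(0.1,1,.1):
        w=q&(abs(s-k)<.05)
        if w.any(): print(cam,round(k,1),P[w][P[w][:,2].argmax()].round(),w.sum())
s=manip.get_state();from scipy.spatial.transform import Rotation as R
M=R.from_quat(s["tool_rot"]).as_matrix(); print(M.round(3)); print(s["position"],M.T@(np.array([540,-212,231])-s["position"]))
E
```

```text
top 0.2 [364. 500.  65.] 139
top 0.3 [331. 417.  41.] 2
top 0.4 [335. 293.  41.] 5
top 0.5 [472. 237.  86.] 112
top 0.6 [331.  62.  40.] 4
top 0.7 [330.  26.  40.] 2
scene 0.1 [143. 594. 350.] 241
scene 0.2 [348. 493.  62.] 66
scene 0.3 [368. 489.  60.] 6
scene 0.5 [479. 233.  84.] 158
[[-0.972  0.236 -0.   ]
 [ 0.236  0.972 -0.   ]
 [ 0.    -0.    -1.   ]]
[159.00645872 656.01093938 231.28057056] [-5.74762551e+02 -7.53821639e+02  3.08737288e-01]
```

Emit:
drive_tool:
  targets:
    - [[-575, -754, 0], [0, 0, 0], 1]
    - [[-575, -754, 0], [0, 0, 0], 1]
    - [[-575, -754, 0], [0, 0, 0], 1]
    - [[-575, -754, 0], [0, 0, 0], 1]
    - [[-575, -754, 0], [0, 0, 0], 1]
  force: 40

```text
time_s: 1.12
position: [285.0, 368.1, 231.5]
tool_rot: [0.118, 0.993, 0.0, 0.0]
force: [1.4, -0.5, 0.2]
opening: 85.4
gripper_force: 0.0
```

Emit:
drive_tool:
  targets:
    - [[-385, -505, 0], [0, 0, 0], 1]
    - [[-385, -505, 0], [0, 0, 0], 1]
    - [[-385, -505, 0], [0, 0, 0], 1]
    - [[-385, -505, 0], [0, 0, 0], 1]
    - [[-385, -505, 0], [0, 0, 0], 1]

```text
time_s: 1.75
position: [410.6, 81.7, 231.7]
tool_rot: [0.119, 0.993, 0.0, 0.001]
force: [1.1, 0.2, -1.1]
opening: 84.9
gripper_force: 0.0
```

Emit:
drive_tool:
  targets:
    - [[-195, -255, 0], [0, 0, 0], 1]
    - [[-195, -255, 0], [0, 0, 0], 1]
    - [[-195, -255, 0], [0, 0, 0], 1]
    - [[-195, -255, 0], [0, 0, 0], 1]
    - [[-195, -255, 0], [0, 0, 0], 1]

```text
time_s: 2.38
position: [536.7, -204.5, 231.5]
tool_rot: [0.119, 0.993, -0.0, 0.0]
force: [0.6, 0.1, -0.2]
opening: 85.4
gripper_force: 0.0
```

Emit:
drive_tool:
  targets:
    - [[-5, -6.5, 0], [0, 0, 0], 1]
    - [[-5, -6.5, 60], [0, 0, 0], 1]
    - [[-5, -6.5, 100], [0, 0, 0], 1]
    - [[-5, -6.5, 120], [0, 0, 0], 1]
    - [[-5, -6.5, 120], [0, 0, 0], 1]

```text
time_s: 3.0
position: [539.3, -209.2, 111.0]
tool_rot: [0.118, 0.993, 0.0, -0.001]
force: [0.6, -0.1, 1.6]
opening: 85.7
gripper_force: 0.0
```

```bash
python3 - <<'E'
from h import *
s=manip.get_state(); print(s["time_s"],s["position"])
im,d=imaging.read_camera("scene"); j,_=imaging.read_camera("top")
r=lambda a,u,v:cv2.resize(cv2.cvtColor(a[v-60:v+60,u-40:u+40],cv2.COLOR_RGB2BGR),None,fx=5,fy=5,interpolation=2)
cv2.imwrite("pics/d.png",np.hstack([r(im,229,175),r(j,425,190)]))
E
```

```text
3.0 [ 539.33707574 -209.21414788  111.00139131]
```

View pics/d.png

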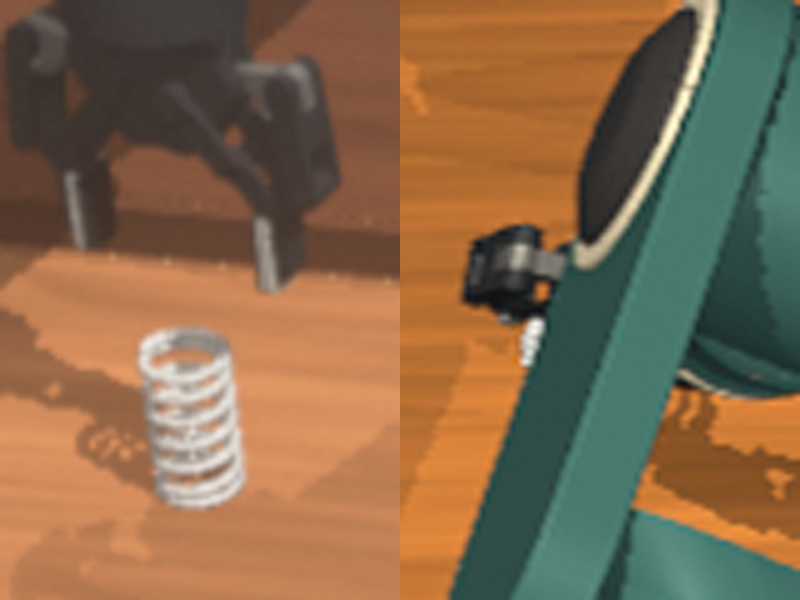

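The fingers straddle the spring: finger tips at (85,245) and (270,290) in the crop, spring top at (187,340). Descending.

Emit:
drive_tool:
  targets:
    - [[-1.5, -2.5, 30], [0, 0, 0], 1]
    - [[-1.5, -2.5, 60], [0, 0, 0], 1]
    - [[-1.5, -2.5, 64], [0, 0, 0], 1]
    - [[-1.5, -2.5, 64], [0, 0, 0], 0]
    - [[-1.5, -2.5, 64], [0, 0, 0], -0.2]
  force: 40

```text
time_s: 3.72
position: [541.3, -212.8, 49.2]
tool_rot: [0.119, 0.993, -0.0, 0.001]
force: [-0.2, -0.7, 0.3]
opening: 51.5
gripper_force: 0.0
```

Emit:
drive_tool:
  targets:
    - [[0, 0, 0], [0, 0, 0], -0.5]
    - [[0, 0, 0], [0, 0, 0], -0.5]
    - [[0, 0, 0], [0, 0, 0], -0.5]
    - [[0, 0, 0], [0, 0, 0], -0.5]
    - [[0, 0, 0], [0, 0, 0], -0.5]
  force: 40

```text
time_s: 4.35
position: [541.3, -212.8, 49.1]
tool_rot: [0.119, 0.993, -0.0, 0.001]
force: [-0.1, -0.5, 6.2]
opening: 42.1
gripper_force: 39.7
```

Gripped at 42 mm. Lift.

Emit:
drive_tool:
  targets:
    - [[0, 0, -20], [0, 0, 0], -0.5]
    - [[0, 0, -60], [0, 0, 0], -0.5]
    - [[0, 0, -100], [0, 0, 0], -0.5]
    - [[0, 0, -135], [0, 0, 0], -0.5]
    - [[0, 0, -135], [0, 0, 0], -0.5]

```text
time_s: 4.97
position: [541.4, -213.0, 186.9]
tool_rot: [0.119, 0.993, -0.001, 0.003]
force: [0.1, 0.1, -2.0]
opening: 42.2
gripper_force: 40.9
```

```bash
cat > look.py <<'E'
from h import *
import sys
from scipy.spatial.transform import Rotation as Ro
s=manip.get_state(); print(s["time_s"],s["position"].round(1) if hasattr(s["position"],"round") else s["position"],s["gripper_force"])
im,d=imaging.read_camera("scene"); X=cloud("scene",d)
for r in imaging.silhouettes("wide_spring","scene")[:1]:
    m=cv2.erode(r["region"].astype(np.uint8),None,iterations=0).astype(bool)&(d>0)
    P=X[m]; P=P[np.linalg.norm(P-np.median(P,0),axis=1)<55]
    print(r["p"],r["centre"],len(P),P.mean(0).round(1),np.percentile(P,[2,98],axis=0).round(1).tolist())
    u,v=map(int,r["centre"]);v=max(v,60)
    cv2.imwrite(sys.argv[1],cv2.resize(cv2.cvtColor(im[v-60:v+60,max(u-60,0):u+60],cv2.COLOR_RGB2BGR),None,fx=5,fy=5,interpolation=2))
M=Ro.from_quat(s["tool_rot"]).as_matrix(); print("shift to rod",(M.T@(np.array([602,58,s["position"][2]])-s["position"])).round(1))
E
python3 look.py pics/e.png
```

```text
4.975 [ 541.4 -213.   186.9] 40.938854813575745
0.73 [220.4, 143.2] 476 [ 548.7 -212.5  183.7] [[524.1, -231.9, 147.7], [562.8, -193.9, 218.6]]
shift to rod [  4.9 277.6  -0.3]
```

View pics/e.png

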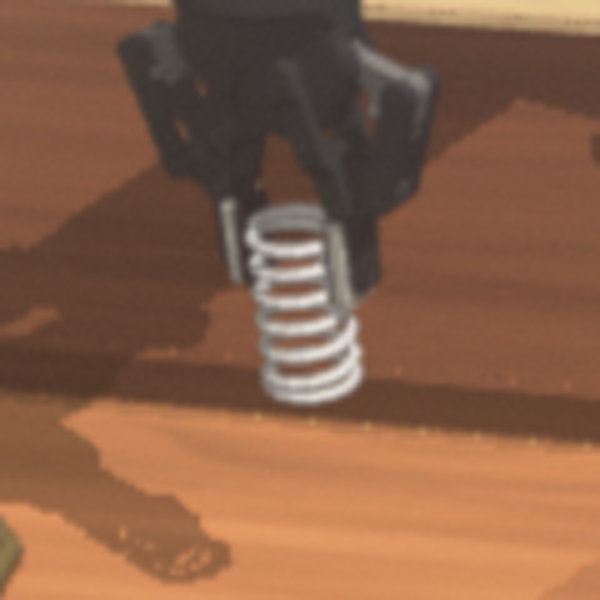

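The spring is held upright in the fingers, with its lower end at about z=142 (crop (312,390)). Moving to the rod.

Emit:
drive_tool:
  targets:
    - [[1, 55, 0], [0, 0, 0], -0.5]
    - [[2, 110, 0], [0, 0, 0], -0.5]
    - [[3, 165, 0], [0, 0, 0], -0.5]
    - [[4, 220, 0], [0, 0, 0], -0.5]
    - [[4, 260, 0], [0, 0, 0], -0.5]

```text
time_s: 5.7
position: [597.4, 43.3, 181.2]
tool_rot: [0.118, 0.993, -0.0, -0.001]
force: [1.0, -0.1, -1.2]
opening: 42.4
gripper_force: 41.1
```

Emit:
drive_tool:
  targets:
    - [[0, 17.5, 0], [0, 0, 0], -0.5]
    - [[0, 17.5, 0], [0, 0, 0], -0.5]
    - [[0, 17.5, 0], [0, 0, 0], -0.5]

```text
time_s: 6.08
position: [601.7, 57.1, 181.9]
tool_rot: [0.119, 0.993, -0.0, -0.0]
force: [-0.5, -0.8, -1.2]
opening: 42.3
gripper_force: 41.1
```

```bash
python3 look.py pics/f.png; python3 - <<'E'
from h import *
im,d=imaging.read_camera("scene"); X=cloud("scene",d); 
q=(d>0)&(np.hypot(X[...,0]-602,X[...,1]-58)<30)
for lo,hi in((40,60),(60,80),(80,100),(100,112),(142,152),(152,165),(165,180),(180,215)):
    P=X[q&(X[...,2]>lo)&(X[...,2]<hi)]
    if len(P): print(lo,hi,len(P),P.mean(0).round(1),P.min(0).round(),P.max(0).round())
E
```

```text
6.075 [601.7  57.1 181.9] 41.12782521173358
0.69 [344.2, 173.2] 652 [607.5  56.9 179.8] [[583.8, 37.5, 143.3], [623.0, 75.6, 214.0]]
shift to rod [-0.1  1.  -0. ]
40 60 50 [607.   57.4  50.5] [602.  51.  41.] [611.  63.  60.]
60 80 57 [606.9  56.5  70. ] [603.  50.  60.] [611.  63.  80.]
80 100 62 [606.9  56.6  90.8] [599.  49.  81.] [612.  64. 100.]
100 112 36 [605.9  56.9 105.2] [600.  51. 100.] [610.  63. 112.]
142 152 127 [610.   54.3 147. ] [581.  36. 143.] [624.  75. 152.]
152 165 87 [609.1  58.6 159.5] [582.  37. 152.] [623.  76. 165.]
165 180 106 [609.3  59.4 173.6] [583.  37. 165.] [624.  77. 180.]
180 215 461 [606.7  56.  201.4] [581.  28. 180.] [625.  85. 215.]
```

View pics/f.png

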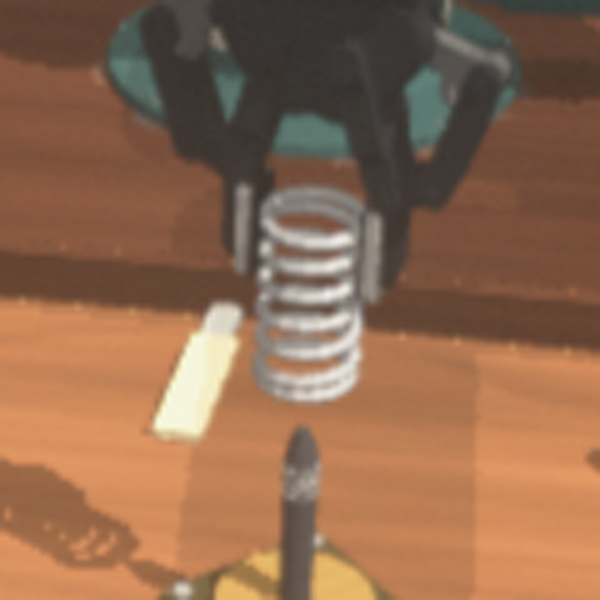

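The spring is centred above the rod nose: spring bottom at crop (308,390), nose at (302,430). Lowering now.

Emit:
drive_tool:
  targets:
    - [[0, 0.5, 10], [0, 0, 0], -0.5]
    - [[0, 0.5, 20], [0, 0, 0], -0.5]
    - [[0, 0.5, 30], [0, 0, 0], -0.5]
    - [[0, 0.5, 40], [0, 0, 0], -0.5]
    - [[0, 0.5, 50], [0, 0, 0], -0.5]

```text
time_s: 6.85
position: [602.0, 58.6, 131.5]
tool_rot: [0.119, 0.993, -0.0, -0.0]
force: [0.2, -0.4, -0.5]
opening: 42.4
gripper_force: 41.1
```

Emit:
drive_tool:
  targets:
    - [[0, 0, 10], [0, 0, 0], -0.5]
    - [[0, 0, 20], [0, 0, 0], -0.5]
    - [[0, 0, 30], [0, 0, 0], -0.5]
    - [[0, 0, 40], [0, 0, 0], -0.5]
    - [[0, 0, 48], [0, 0, 0], -0.5]

```text
time_s: 7.48
position: [601.9, 58.6, 83.6]
tool_rot: [0.119, 0.993, -0.0, -0.0]
force: [0.0, 0.3, -1.8]
opening: 42.2
gripper_force: 41.1
```

Emit:
drive_tool:
  targets:
    - [[0, 0, 3], [0, 0, 0], -0.5]
    - [[0, 0, 6], [0, 0, 0], -0.5]
    - [[0, 0, 8], [0, 0, 0], -0.5]
    - [[0, 0, 9], [0, 0, 0], -0.5]
    - [[0, 0, 9], [0, 0, 0], -0.5]

```text
time_s: 8.1
position: [602.1, 58.6, 75.4]
tool_rot: [0.119, 0.993, -0.0, 0.0]
force: [-0.1, -0.4, -1.1]
opening: 42.3
gripper_force: 41.1
```

Not yet in contact; a little further, watching the force.

Emit:
drive_tool:
  targets:
    - [[0, 0, 1], [0, 0, 0], -0.5]
    - [[0, 0, 2], [0, 0, 0], -0.5]
    - [[0, 0, 2], [0, 0, 0], -0.5]

```text
time_s: 8.48
position: [602.0, 58.6, 73.3]
tool_rot: [0.119, 0.993, 0.0, 0.0]
force: [0.0, 0.5, -2.3]
opening: 42.1
gripper_force: 41.1
```

Emit:
drive_tool:
  targets:
    - [[0, 0, 1], [0, 0, 0], -0.5]
    - [[0, 0, 1.5], [0, 0, 0], -0.5]
    - [[0, 0, 1.5], [0, 0, 0], -0.5]

```text
time_s: 8.85
position: [602.5, 58.5, 73.0]
tool_rot: [0.119, 0.993, -0.0, 0.001]
force: [-3.6, -1.5, 10.0]
opening: 41.7
gripper_force: 42.0
```

The spring has contacted the seat at the expected height. Release and withdraw.

Emit:
drive_tool:
  targets:
    - [[0, 0, 0], [0, 0, 0], 0.2]
    - [[0, 0, 0], [0, 0, 0], 0.4]
    - [[0, 0, 0], [0, 0, 0], 0.7]
    - [[0, 0, 0], [0, 0, 0], 0.8]
    - [[0, 0, 0], [0, 0, 0], 0.8]

```text
time_s: 9.48
position: [602.0, 58.6, 71.7]
tool_rot: [0.119, 0.993, 0.0, -0.0]
force: [0.3, 0.4, -0.8]
opening: 77.1
gripper_force: 0.0
```

Emit:
drive_tool:
  targets:
    - [[0, 0, -20], [0, 0, 0], 0.8]
    - [[0, 0, -50], [0, 0, 0], 0.8]
    - [[0, 0, -90], [0, 0, 0], 0.8]
    - [[0, 0, -120], [0, 0, 0], 0.8]
    - [[0, 0, -120], [0, 0, 0], 0.8]

```text
time_s: 10.1
position: [603.0, 58.7, 196.1]
tool_rot: [0.119, 0.993, 0.0, 0.003]
force: [-0.2, -0.0, 0.2]
opening: 76.5
gripper_force: 0.0
```

```bash
python3 look.py pics/g.png
```

```text
10.1 [603.   58.7 196.1] 0.0
0.84 [339.7, 216.5] 616 [608.9  58.   68.6] [[584.8, 38.0, 30.5], [622.9, 77.1, 104.9]]
shift to rod [ 0.8 -0.9 -0. ]
```

View pics/g.png

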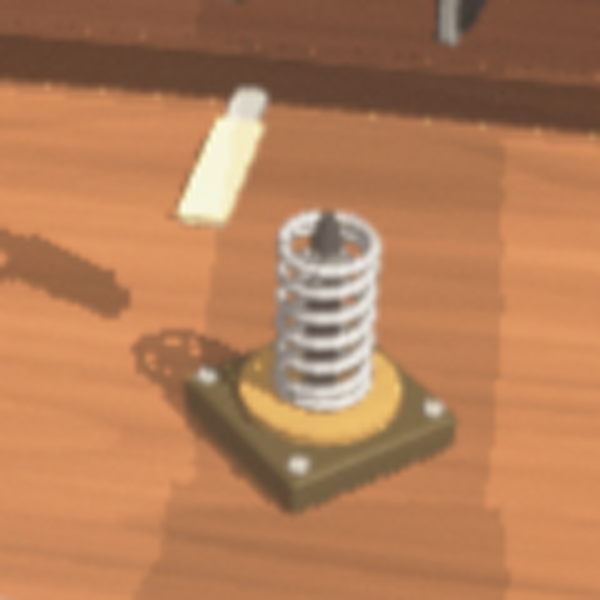

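The spring stands on the brass seat round the rod, with its base at crop (325,400) and the rod nose showing at (328,230). The gripper is clear.

```bash
python3 -c "
from workcell import manip; print(manip.job_done())"
```

```text
the job is handed in; nothing more can be done
None
```

The wide steel spring is standing on the brass seat round the rod, let go with the gripper clear; the slim copper spring was left alone and the job was handed in at about 10 s, but no verdict was returned.

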